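Load the tape stand with its three-lug spindle

ROBOT

A 6-joint arm with a two-finger parallel gripper is mounted at the origin on a cart in front of the work surface, level with it; the furniture and walls round the work are solid. World frame = base frame: x ahead of the robot, y to its left, z up, the work surface at z = 0. Lengths are in m, angles in rad, forces in N, time in s.
With the tool pointing down it reaches from about 0.3 to 0.775 m from the base axis. Payload 14.6 kg.
Tool frame: the origin (TCP) lies on the centre line of the jaws, within the pads' length; the fingertips stand 19 mm ahead of it and the grasp point (between the pads) is the TCP; z points along the fingers, y is the direction in which the jaws open and shut (so a half turn about z gives the same grasp; the last joint's range is limited). The gripper opens to 94 mm and grips with 3 to 60 N. Pads are 16 mm wide; open, the fingers measure 119 mm over their backs; the gripper's body (75 mm by 177 mm) begins 78 mm behind the grasp point.
Start: joints at [1.129, 0.3, 1.521, -0, 1.321, -0.067], TCP at [0.201, 0.512, 0.224] pointing down, gripper open.
Joint ranges: [-3.03, 3.03], [-0.79, 2.21], [0.23, 2.52], [-1.04, 4.18], [0, 3.07], [-2.55, 2.55]. Speed limits (rad/s): [2.22, 2.22, 2.57, 3.14, 3.14, 3.14].

INTERFACE

Orientations are given as [roll, pitch, yaw] about the fixed x, y, z axes, in that order (R = Rz(yaw) Ry(pitch) Rx(roll)).
In Python, from station import ctrl gives the robot as it stands. The module is installed in compiled form; this text tells all that it offers.
- The arm moves only by the shell command python3 -m creep 'ROWS' [FORCE]. ROWS is a JSON object of lists of equal length, an entry for each row: "translation": the shift along the world's x, y, z in mm, a list of three; "yaw": the turn about the world's z in rad; "gripper": the closure in counts, from 0 (fully open) to 255 (shut). A call has 1 to 5 rows; each row is the pose to reach, as a shift and turn from the pose measured when the call began; what a row does not reach only later rows make up. A row lasts 1/12 s, in which the tool goes at most 41.7 mm and 7.16 degrees, less where a joint would pass 70% of its speed; a pose out of reach is approached as far as the arm can. A call with a gripper value outside its range is refused whole. The fingers move at their own pace and stop on an object; FORCE is the grip in N (left out, the last holds). Time passes only in rows, so rows that repeat a pose let the fingers close. It gives the time, the measured TCP pose, the force and the opening at its end, in the units of the state.
- ctrl.get_obs(): the state, without advancing time (a new reading comes with each control period).
- ctrl.camera(name): name is "scene" or "top" or "wrist"; returns a dict with "pixels" (480x640x3 uint8, red, green, blue), "depth" (480x640 float32, m along the optical axis (not along the pixel's ray), 0 where there is no reading), "fx", "fy", "cx", "cy" (pixels), "R" (3x3) and "t" (3): a world point X has camera coordinates R X + t; the wrist camera has in their place "tool_from_camera" (4x4, takes a point from camera to tool coordinates, whose origin is the TCP and whose axes are the flange's). Camera axes: x right, y down, z forward; pixel columns grow to the right and rows downward; lengths in m; the calibration is good to about 2 mm. The wrist camera is an equidistant fisheye: a pixel r from the principal point sees the ray r / f radians off the axis. A picture is of the moment at which its call begins: read the wrist's pose just before it.
- ctrl.hand_in(): hands the job in, once; it reports no verdict.
The state is a dict: "time_s": time; "qpos": joint angles; "joint_vel": joint speeds; "tau": joint torques, N m; "ee_pos": TCP position; "eef_rot": TCP orientation; "force": force on the tool from outside, world axes, zero at the start; "moment": the same for the moment, N m; "grip_width": finger opening in m.
Only numpy, scipy, OpenCV 4.12 (cv2) and the standard library are available. Lean on these libraries where they do the work, as an engineer would, in place of code of your own. Each camera call takes 0.05 s, during which the arm holds its last target. There are 200 camera calls.

TASK

Draw the spindle out of the round bench stand, work it down through the cores of all three stacked tape rolls - gently, the plastic cores crack under a hard push, so turn it and feel for the notches in each - and turn its foot so that it catches under the lowest core. Lift the three rolls off together on the spindle and set them on the stand, with the spindle's foot fully home in the socket. Do not touch the rolls with the gripper and leave the bottle and the caps alone.

Things in the scene. Friction and masses are not known exactly. Their poses are not given: they have to be found in the camera images.
- spindle: Steel spindle standing in the stand, 208 mm long, 0.22 kg. Origin at its nose end (bottom), z up along it to the grip. Nose 12 mm dia, 0 to 12 mm, coned to 7 mm dia over its last 4 mm; lugs 12 to 16 mm; bar 14 mm dia from 12 to 166 mm; black grip 166 to 208 mm. In the stand the lugs rest on the stand's top and the nose is in the socket.
- spindle_grip (a point): Middle of the spindle's black flat grip, 187 mm above the nose end; axes as the spindle. Grip 42 mm tall, 36 mm broad along x, 16 mm thick along y: pinch it across y. On the loaded stand the top roll ends 10 mm below the grip.
- spindle_foot (a point): Axis of the spindle at the underside of its three-lug foot, 12 mm above the nose end; axes as the spindle. Each lug is 5 mm wide, 4 mm high and reaches 12.5 mm from the axis; one points along +x, the others 120 and 240 degrees round.
- spindle_tip (a point): End of the spindle's nose: the same point and axes as spindle.
- stand: Fixed round grey stand, 124 mm dia, 22 mm high, with a socket in the middle of its top. Origin at the centre of its underside, z up. Spindle home: nose end 10 mm above this origin, lugs on the stand's top; then the lowest roll lies flat on the stand's top, the others on it.
- stand_socket (a point): Centre of the socket's mouth, level with the stand's top (22 mm up): plain round hole 14.6 mm dia, 15 mm deep; the spindle may stand in it at any angle. On the way between stand and rolls mind the fixed open carton: 165 mm high, x 0.30 to 0.53, y -0.26 to 0.00 (world, m); go round its corner or over it.
- roll_low: Lowest of three alike brown packing tape rolls lying flat in a stack on the worktop: 106 mm outer dia, 48 mm high, 0.12 to 0.19 kg. Origin at the centre of its underside, z up; a darker folded tape end on the outside marks +x. The others lie up to 3 mm off its axis and slide a little as the nose centres them. With the foot through this roll the nose end is less than 5 mm above its underside.
- roll_mid: Middle roll, like roll_low. In each roll a grey plastic insert is pressed tight; its web, 21 to 27 mm above the roll's underside, has a 17 mm bore with three notches, 120 degrees apart, 9 mm wide, reaching 14 mm from the axis. The foot passes only with its lugs in the notches (within 0.16 rad); above and below the web it turns freely.
- roll_top: Top roll, like roll_low. In each roll one notch lies within 0.5 rad of the roll's +x, either way; the exact angle differs from roll to roll and is not given: feel for it.
- low_web (a point): Centre of the bore of the lowest roll's web, at its upper face, 27 mm above the roll's underside; moves with the roll (axes of the roll, not of the notches). Foot below this web and turned about 1.05 rad (60 degrees) from the angle at which it passed: the lugs then lie under the web and carry the stack, whose underside hangs 5 mm below the nose end.
- mid_web (a point): The same point of the middle roll: upper face of its web, 75 mm above the worktop.
- top_web (a point): The same point of the top roll: upper face of its web, 123 mm above the worktop.
- lab_bottle: Small clear bottle with a blue cap, 57 mm dia, 118 mm high, stands near the work: leave alone. Origin at the centre of its underside.
- spare_cap_0: Blue screw cap, 46 mm dia, 26 mm high: leave alone. Origin at the centre of its underside.
- spare_cap_1: Another blue screw cap, the same size: leave alone. Origin at the centre of its underside.

How it is judged:
By the outcome, as a careful person would: the job done as asked, in the order asked, and still so for the second after the job is handed in, with the robot touching nothing.
It also fails if it takes over 64 s, if anything falls off the work surface, if the arm or the gripper's body presses on something with over 40 N, if the wrist force passes 120 N, or if a joint passes its speed limit or range.

## Working session

There is one attempt and no reset: what is moved stays moved. The work goes in short steps, Python scripts to look and compute and a shell command to move; the robot and the scene stay as the last step left them, time stands still between calls to the robot, and variables do not carry over. Pictures are saved under pics/ and viewed, about 8 in all and at most 12, crops included, and the job is handed in when it is done.

```bash
mkdir -p pics; cat > h.py <<'E'
import numpy as np, cv2
from station import ctrl
def cam(n,save=None):
    c=ctrl.camera(n)
    if save: cv2.imwrite(f'pics/{save}.png',c['pixels'][:,:,::-1])
    return c
def world(c):
    v,u=np.mgrid[0:480,0:640]; d=c['depth']
    P=np.stack([(u-c['cx'])/c['fx']*d,(v-c['cy'])/c['fy']*d,d],-1)
    W=(P-np.array(c['t']))@np.array(c['R'])
    W[d==0]=np.nan
    return W
def proj(c,X):
    p=np.array(c['R'])@X+c['t']; return c['fx']*p[0]/p[2]+c['cx'],c['fy']*p[1]/p[2]+c['cy']
E
python3 - <<'E'
from h import *
o=ctrl.get_obs(); print({k:np.round(v,3) for k,v in o.items()})
for n in('scene','top'):
    c=cam(n,n+'0'); W=world(c); np.savez('pics/'+n,W=W,**{k:c[k] for k in('pixels','R','t','fx','fy','cx','cy')})
    print(n,-np.array(c['R']).T@c['t'],c['fx'])
a=cv2.imread('pics/scene0.png');b=cv2.imread('pics/top0.png')
E
```

```text
{'time_s': np.float64(0.0), 'qpos': array([ 1.129,  0.3  ,  1.522, -0.   ,  1.321, -0.067]), 'joint_vel': array([-0.   ,  0.001, -0.   ,  0.001,  0.001,  0.   ]), 'tau': array([ 0.0000e+00, -5.3181e+01, -3.5273e+01,  7.1000e-02,  2.5000e-02,
       -0.0000e+00]), 'ee_pos': array([0.201, 0.512, 0.224]), 'eef_rot': array([-3.14 , -0.   ,  2.767]), 'force': array([ 0.434, -0.021,  0.157]), 'moment': array([ 0.008, -0.02 , -0.007]), 'grip_width': np.float64(0.094)}
scene [0.31568043 0.59503281 0.66933796] 434.889328107825
top [0.4190157  0.01260044 1.08955142] 576.91772156909
```

View pics/top0.png

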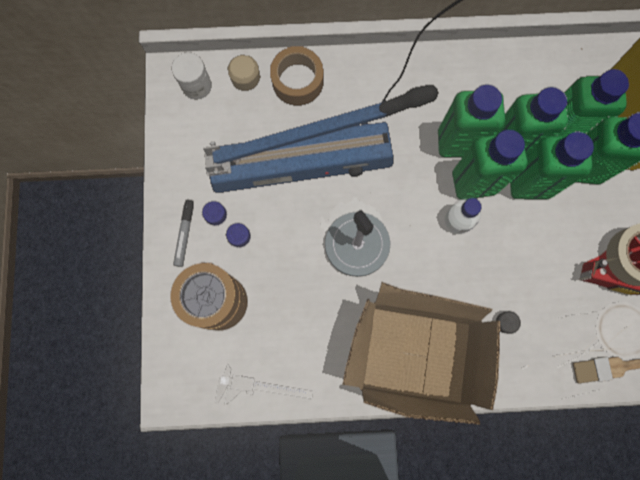

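View pics/scene0.png

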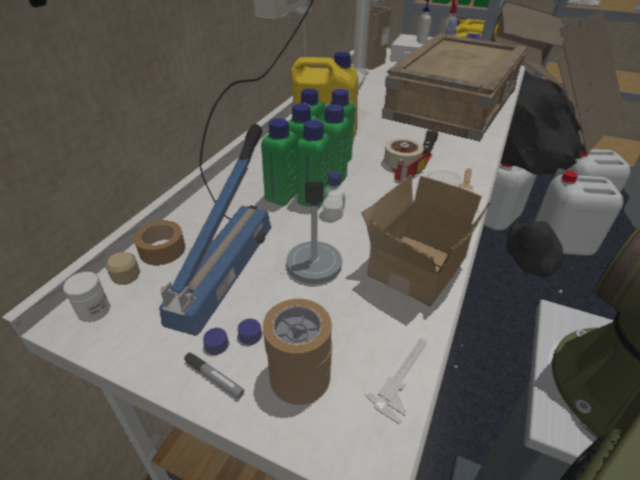

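The top view shows the rolls at (205,295), the stand at (357,243) with the spindle grip at (363,222), the carton at lower right, the caps at (214,212) and (237,235), and the bottle at (465,213). Next I'll measure positions and look at enlarged crops.

```bash
python3 - <<'E'
from h import *
from scipy.optimize import least_squares
def circ(P):
    f=lambda p:np.hypot(P[:,0]-p[0],P[:,1]-p[1])-p[2]
    r=least_squares(f,[*P.mean(0)[:2],.05],loss='soft_l1',f_scale=.001);return r.x.round(4),np.abs(r.fun).mean().round(4)
D={n:np.load(f'pics/{n}.npz') for n in('top','scene')}
for n in D:
    W=D[n]['W'];z=W[...,2]
    near=lambda x,y,r:np.hypot(W[...,0]-x,W[...,1]-y)<r
    c=W[296,180] if n=='top' else W[330,270]
    for nm,(cx,cy),zl,zh,r in(('rolltop',(.34,.27),.138,.150,.09),('stand',(.43,.01),.016,.027,.09),('grip',(.46,0.01),.165,.23,.1),('bar',(.46,0.01),.04,.16,.1),('grid_top',(.46,0.01),.204,.23,.1)):
        m=near(cx,cy,r)&(z>zl)&(z<zh); P=W[m]
        if len(P)<5: print(n,nm,len(P));continue
        print(n,nm,len(P),P.mean(0).round(4),P.min(0).round(3),P.max(0).round(3))
        if nm in('rolltop','stand'):
            hull=cv2.convexHull((P[:,:2]*1e4).astype(np.float32)[:,None])[:,0]/1e4
            print('  outer',circ(hull))
        if nm=='grid_top' : 
            print('  rect',cv2.minAreaRect((P[:,:2]*1e3).astype(np.float32)))
        if nm=='grip':
            u,s,v=np.linalg.svd(P[:,:2]-P[:,:2].mean(0),full_matrices=False);print(' dir',v[0],s)
s=D['scene']['pixels'][:,:,::-1];t=D['top']['pixels'][:,:,::-1]
A=cv2.resize(s[290:410,250:350],None,fx=4,fy=4.0,interpolation=cv2.INTER_CUBIC)
B=cv2.resize(t[255:335,160:260],None,fx=4,fy=4.,interpolation=cv2.INTER_CUBIC)
C=np.zeros((480,800,3),np.uint8);C[:,:400]=A;C[:320,400:]=B
cv2.imwrite('pics/crop1.png',C)
E
```

```text
top rolltop 0
top stand 0
top grip 0
top bar 1438 [ 0.4276 -0.0411  0.1288] [ 0.364 -0.084  0.043] [ 0.511 -0.006  0.16 ]
top grid_top 0
scene rolltop 0
scene stand 228 [ 0.4147 -0.0495  0.0216] [ 0.354 -0.065  0.016] [ 0.482 -0.036  0.027]
  outer (array([ 0.3092, -0.5343,  0.4991]), np.float64(0.0015))
scene grip 1
scene bar 2316 [ 0.4343 -0.0453  0.0994] [ 0.364 -0.077  0.04 ] [ 0.515 -0.005  0.16 ]
scene grid_top 0
```

View pics/crop1.png

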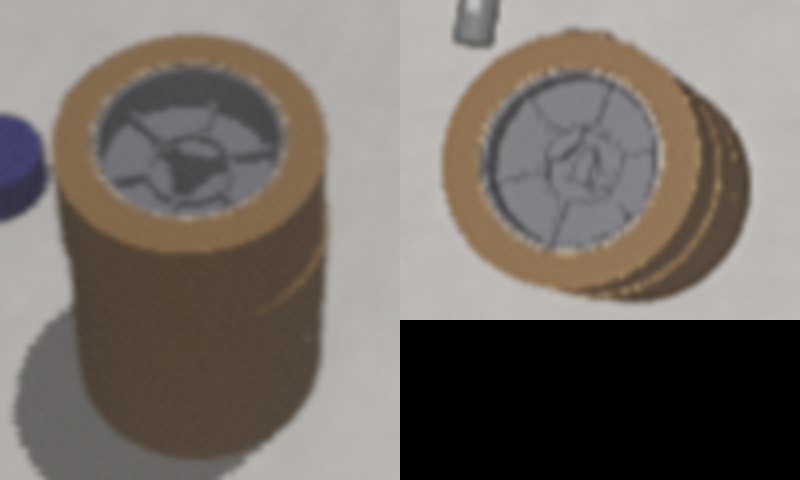

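The crop shows the top roll's web with a three-notched bore at about (590,165) in the right half. No tape-end mark is visible from these cameras. My location guesses were off, so I'll localise from the pixels.

```bash
python3 - <<'E'
from h import *
from scipy.optimize import least_squares
def circ(P):
    f=lambda p:np.hypot(P[:,0]-p[0],P[:,1]-p[1])-p[2]
    r=least_squares(f,[*P.mean(0)[:2],.05],loss='soft_l1',f_scale=.001);return r.x.round(4),np.abs(r.fun).mean().round(4)
D={n:np.load(f'pics/{n}.npz') for n in('top','scene')}
W=D['top']['W']
for p in((295,177),(295,205),(262,345),(220,363),(240,358),(213,463),(208,470),(212,214),(235,237)): print(p,W[p].round(4))
for n in D:
    W=D[n]['W'];z=W[...,2]; T=D['top']['W']
    for nm,c,zl,zh,r in(('rolltop',T[295,177]+[0,-.04,0],.138,.150,.09),('stand',T[262,345],.016,.027,.1),('grip',T[220,363],.168,.24,.08),('bar',T[220,363],.04,.16,.05),('gtop',T[220,363],.212,.24,.08)):
        m=(np.hypot(W[...,0]-c[0],W[...,1]-c[1])<r)&(z>zl)&(z<zh); P=W[m]
        if len(P)<5: print(n,nm,len(P));continue
        print(n,nm,len(P),P.mean(0).round(4),P.min(0).round(3),P.max(0).round(3))
        if nm in('rolltop','stand'):
            hull=cv2.convexHull((P[:,:2]*1e4).astype(np.float32)[:,None])[:,0]/1e4
            print('  outer',circ(hull))
        else: print('  rect',cv2.minAreaRect((P[:,:2]*1e3).astype(np.float32)))
E
```

```text
(295, 177) [0.5206 0.2552 0.1446]
(295, 205) [0.526  0.2248 0.0717]
(262, 345) [ 0.5797 -0.0264  0.023 ]
(220, 363) [ 0.6153 -0.051   0.2149]
(240, 358) [ 0.6093 -0.0496  0.0809]
(213, 463) [ 0.6447 -0.2361  0.1015]
(208, 470) [ 0.6494 -0.2452  0.117 ]
(212, 214) [0.6877 0.2167 0.0234]
(235, 237) [0.6402 0.1733 0.0275]
top rolltop 1919 [0.5201 0.2146 0.1427] [0.468 0.161 0.138] [0.574 0.268 0.149]
  outer (array([0.5206, 0.2145, 0.053 ]), np.float64(0.0002))
top stand 2789 [ 0.6088 -0.0492  0.0213] [ 0.554 -0.114  0.016] [0.676 0.01  0.027]
  outer (array([ 0.6152, -0.0513,  0.0611]), np.float64(0.0006))
top grip 332 [ 0.6131 -0.0506  0.2097] [ 0.598 -0.066  0.172] [ 0.633 -0.037  0.222]
  rect ((615.230712890625, -51.13855743408203), (36.23335266113281, 17.983783721923828), 31.49570655822754)
top bar 96 [ 0.6108 -0.0496  0.1005] [ 0.609 -0.057  0.042] [ 0.618 -0.045  0.158]
  rect ((612.014892578125, -49.62853240966797), (13.874519348144531, 6.288958549499512), 61.527469635009766)
top gtop 228 [ 0.6149 -0.0518  0.2165] [ 0.598 -0.066  0.212] [ 0.633 -0.038  0.222]
  rect ((615.62023
[... 271 characters left out ...]
 0.0219] [ 0.488 -0.111  0.016] [0.677 0.012 0.027]
  outer (array([ 0.5799, -0.0596,  0.0891]), np.float64(0.0085))
scene grip 411 [ 0.6131 -0.0444  0.1998] [ 0.597 -0.065  0.169] [ 0.633 -0.034  0.22 ]
  rect ((614.9100341796875, -48.487274169921875), (35.784759521484375, 18.32413101196289), 28.15154266357422)
scene bar 311 [ 0.6138 -0.0456  0.1013] [ 0.608 -0.053  0.04 ] [ 0.622 -0.041  0.16 ]
  rect ((614.0458984375, -45.69737243652344), (13.268754005432129, 9.801025390625), 20.700267791748047)
scene gtop 113 [ 0.6148 -0.0465  0.2164] [ 0.598 -0.065  0.212] [ 0.633 -0.036  0.22 ]
  rect ((614.9743041992188, -48.87312316894531), (35.53404998779297, 17.583049774169922), 28.151546478271484)
```

Stand and rolls are found: stand and spindle at (0.615,-0.050), grip axis about 0.52 rad, stack top centre at (0.5206,0.2155), all consistent with the given sizes. On the way I'll look down on the stack with the wrist camera.

```bash
python3 -m creep '{"translation":[[25,-25,20],[53,-53,40],[80,-80,60],[107,-106,75],[133,-130,75]],"yaw":[-0.12,-0.24,-0.36,-0.48,-0.6],"gripper":[0,0,0,0,0]}'
python3 -m creep '{"translation":[[28,-26,0],[56,-52,0],[84,-78,0],[112,-104,0],[135,-125,0]],"yaw":[-0.12,-0.24,-0.36,-0.48,-0.6],"gripper":[0,0,0,0,0]}'
```

```text
time_s: 0.52
ee_pos: [0.3356, 0.3806, 0.3019]
eef_rot: [3.139, -0.001, 2.161]
force: [0.5, 0.1, 0.4]
grip_width: 0.0942
time_s: 0.93
ee_pos: [0.472, 0.2535, 0.3017]
eef_rot: [3.139, -0.0, 1.555]
force: [-0.5, 0.6, -0.3]
grip_width: 0.0938
```

```bash
cat >> h.py <<'E'
from scipy.spatial.transform import Rotation as Ro
def wcam(save=None):
    o=ctrl.get_obs(); c=cam('wrist',save); T=np.eye(4); T[:3,:3]=Ro.from_euler('xyz',o['eef_rot']).as_matrix(); T[:3,3]=o['ee_pos']
    return c, T@np.array(c['tool_from_camera'])
def wproj(c,T,X):
    p=np.linalg.inv(T)@np.r_[X,1]; th=np.arctan2(np.hypot(p[0],p[1]),p[2]); ph=np.arctan2(p[1],p[0])
    return np.array([c['cx']+c['fx']*th*np.cos(ph), c['cy']+c['fy']*th*np.sin(ph)])
def rectify(c,T,x0,y0,z,half,n):
    "top view of plane z: +x up, +y left (like top camera)"
    g=np.linspace(half,-half,n); I=np.zeros((n,n,2),np.float32)
    for i,a in enumerate(g):
        for j,b in enumerate(g): I[i,j]=wproj(c,T,[x0+a,y0+b,z])
    return cv2.remap(c['pixels'][:,:,::-1].copy(),I,None,cv2.INTER_CUBIC)
E
python3 - <<'E'
from h import *
c,T=wcam('w1'); print(T.round(3),c['fx'],c['cx'])
cen=[wproj(c,T,[.5206,.2155,z]) for z in(.144,.123,.075,.027)];print(np.round(cen))
a=cv2.imread('pics/w1.png')
R=rectify(c,T,.5206,.2155,.123,.035,300); cv2.circle(R,(150,150),3,(0,0,255),1)
R2=rectify(c,T,.5206,.2155,.144,.06,300)
C=np.zeros((480,800,3),np.uint8);C[:,:480]=cv2.resize(a,(480,360)) if 0 else cv2.copyMakeBorder(cv2.resize(a,(480,360)),0,120,0,0,0)
C[:300,490:790]=R; C[300:480,490:670]=cv2.resize(R2,(180,180)); cv2.imwrite('pics/w1c.png',C)
E
```

```text
[[ 1.    -0.016 -0.002  0.473]
 [-0.016 -0.958 -0.286  0.338]
 [ 0.003  0.286 -0.958  0.463]
 [ 0.     0.     0.     1.   ]] 371.64829954431775 326.4894366027856
[[379. 270.]
 [376. 262.]
 [371. 247.]
 [366. 236.]]
```

View pics/w1c.png

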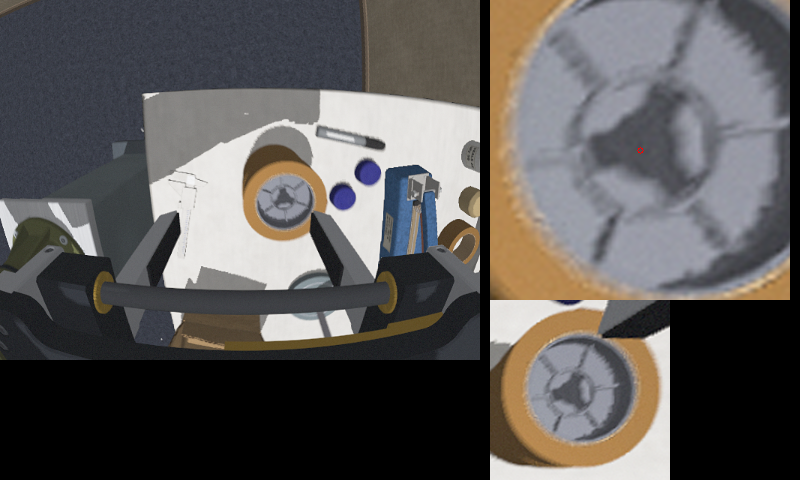

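The rectified wrist view has +x up and +y left. The top web's bore centre is at about (648,147) against the predicted (640,150). The notches point left, upper right and lower right, so they sit at about 1.57 rad modulo 2.09. The bore centre is therefore about (0.521,0.214). I'll go above the spindle.

```bash
python3 -m creep '{"translation":[[16,-34,0],[32,-68,0],[48,-102,0],[64,-136,0],[80,-170,0]],"yaw":[-0.12,-0.24,-0.36,-0.48,-0.6],"gripper":[0,0,0,0,0]}'
python3 -m creep '{"translation":[[16,-34,0],[32,-68,0],[48,-102,0],[62,-130,0],[62,-132,0]],"yaw":[-0.12,-0.24,-0.36,-0.43,-0.43],"gripper":[0,0,0,0,0]}'
python3 - <<'E'
from h import *
c,T=wcam('w2'); print(ctrl.get_obs()['ee_pos'],c['pixels'].shape)
a=cv2.imread('pics/w2.png')
R=rectify(c,T,.615,-.05,.218,.035,300); cv2.circle(R,(150,150),3,(0,0,255),1)
R2=rectify(c,T,.615,-.05,.022,.07,300);cv2.circle(R2,(150,150),3,(0,0,255),1)
C=np.zeros((600,800,3),np.uint8);C[:360,:480]=cv2.resize(a,(480,360))
C[:300,490:790]=R; C[300:,490:790]=R2; cv2.imwrite('pics/w2c.png',C)
E
```

```text
time_s: 1.4
ee_pos: [0.555, 0.0791, 0.301]
eef_rot: [3.139, 0.001, 0.937]
force: [0.9, 1.2, 0.5]
grip_width: 0.0938
time_s: 1.82
ee_pos: [0.6181, -0.0574, 0.2995]
eef_rot: [3.14, 0.003, 0.498]
force: [-0.0, 1.3, -0.4]
grip_width: 0.0941
[ 0.61738944 -0.05551318  0.29969346] (480, 640, 3)
```

View pics/w2c.png

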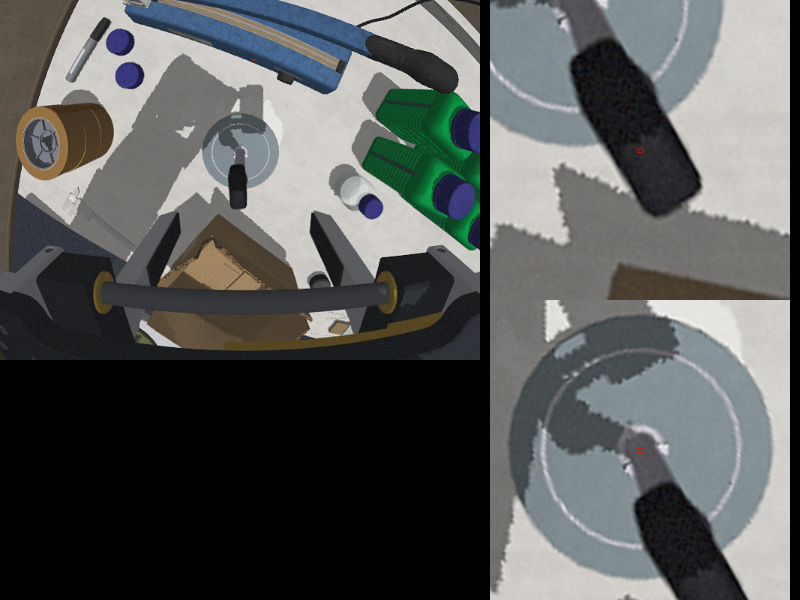

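In the rectified view the stand is centred at about (641,448), within 2 mm of the expected point. The grip edge runs at 0.515 rad. Lugs are visible to the right (665,450) and lower left (628,465), so the lug angle equals the current yaw modulo 2.09. I'll descend and grip.

```bash
python3 -m creep '{"translation":[[-2,4.5,-30],[-2,4.5,-62],[-2,4.5,-90],[-2,4.5,-102.5],[-2,4.5,-102.5]],"yaw":[0.015,0.015,0.015,0.015,0.015],"gripper":[0,0,0,0,0]}'
python3 -m creep '{"translation":[[0,0,0],[0,0,0],[0,0,0],[0,0,0],[0,0,0]],"yaw":[0,0,0,0,0],"gripper":[255,255,255,255,255]}' 50
python3 -m creep '{"translation":[[0,0,0],[0,0,0],[0,0,0]],"yaw":[0,0,0],"gripper":[255,255,255]}'
```

```text
time_s: 2.28
ee_pos: [0.6139, -0.0497, 0.1938]
eef_rot: [-3.14, 0.007, 0.52]
force: [0.5, -0.7, -0.1]
grip_width: 0.0943
time_s: 2.7
ee_pos: [0.6141, -0.0497, 0.1947]
eef_rot: [-3.14, 0.006, 0.52]
force: [0.7, -1.0, -0.5]
grip_width: 0.0636
time_s: 2.95
ee_pos: [0.6142, -0.0497, 0.1949]
eef_rot: [-3.141, 0.006, 0.52]
force: [-0.6, -0.2, -0.1]
grip_width: 0.0442
```

```bash
python3 -m creep '{"translation":[[0,0,0],[0,0,0],[0,0,0],[0,0,0],[0,0,0]],"yaw":[0,0,0,0,0],"gripper":[255,255,255,255,255]}'
python3 -m creep '{"translation":[[0,0,0],[0,0,0],[0,0,0],[0,0,0]],"yaw":[0,0,0,0],"gripper":[255,255,255,255]}'
```

```text
time_s: 3.37
ee_pos: [0.6143, -0.0498, 0.1948]
eef_rot: [-3.141, 0.005, 0.52]
force: [1.1, -1.0, -1.9]
grip_width: 0.016
time_s: 3.7
ee_pos: [0.6143, -0.0498, 0.1948]
eef_rot: [-3.141, 0.005, 0.52]
force: [1.7, -0.6, -0.4]
grip_width: 0.0156
```

```bash
python3 -m creep '{"translation":[[0,0,10],[0,0,40],[0,0,80],[0,0,120],[0,0,157]],"yaw":[0,0,0,0,0],"gripper":[255,255,255,255,255]}'
python3 -m creep '{"translation":[[-10,28,3],[-22,62,3],[-34,97,3],[-46,132,3],[-58,166,3]],"yaw":[0.1,0.22,0.34,0.46,0.58],"gripper":[255,255,255,255,255]}'
python3 -m creep '{"translation":[[-10,28,0],[-22,60,0],[-32,90,0],[-35,98,0],[-35,98,0]],"yaw":[0.12,0.24,0.36,0.46,0.47],"gripper":[255,255,255,255,255]}'
```

```text
time_s: 4.12
ee_pos: [0.6137, -0.0497, 0.3549]
eef_rot: [-3.141, 0.005, 0.52]
force: [0.1, 0.5, -1.6]
grip_width: 0.016
time_s: 4.53
ee_pos: [0.5545, 0.1179, 0.3585]
eef_rot: [-3.141, 0.005, 1.106]
force: [0.7, -1.0, -2.6]
grip_width: 0.0162
time_s: 4.95
ee_pos: [0.5184, 0.2179, 0.3591]
eef_rot: [-3.141, 0.005, 1.584]
force: [0.6, -1.1, -1.6]
grip_width: 0.0158
```

```bash
python3 -m creep '{"translation":[[0,0,0]],"yaw":[0],"gripper":[255]}'
python3 - <<'E'
from h import *
c,T=wcam('w3'); o=ctrl.get_obs();print(o['ee_pos'],o['eef_rot'],o['force'])
e=o['ee_pos'];a=cv2.imread('pics/w3.png')
p=wproj(c,T,[e[0],e[1],e[2]-.185]);q=wproj(c,T,[.521,.214,.123]);print(p,q)
x,y=int(p[0]),int(p[1])
x0=min(max(x-60,0),640-130);y0=min(max(y-70,0),480-130)
C1=cv2.resize(a[y0:y0+130,x0:x0+130],(400,400),interpolation=cv2.INTER_CUBIC)
cv2.circle(C1,tuple(int(v) for v in ((p-[x0,y0])*400/130)),2,(0,0,255),-1);cv2.circle(C1,tuple(int(v) for v in ((q-[x0,y0])*400/130)),2,(0,255,0),-1)
s=cam('scene','s3');b=cv2.imread('pics/s3.png')
u,v=(int(k) for k in proj(s,np.array([e[0],e[1],e[2]-.185])))
C2=cv2.resize(b[v-65:v+65,u-65:u+65],(400,400),interpolation=cv2.INTER_CUBIC)
p2=proj(s,np.array([.521,.214,.123]))
cv2.circle(C2,(200,200),2,(0,0,255),-1);cv2.circle(C2,tuple(int((k-m)*400/130) for k,m in zip(p2,(u-65,v-65))),2,(0,255,0),-1)
cv2.imwrite('pics/w3c.png',np.hstack([C1,C2]))
E
```

```text
time_s: 5.03
ee_pos: [0.5183, 0.2177, 0.3594]
eef_rot: [-3.14, 0.005, 1.582]
force: [0.3, -1.0, -2.6]
grip_width: 0.0155
[0.51833501 0.21753323 0.35952663] [-3.14051547  0.00460185  1.58147562] [ 0.08665319  1.00688492 -1.18005758]
[326.88411893 222.50218286] [329.28330356 214.44154151]
```

View pics/w3c.png

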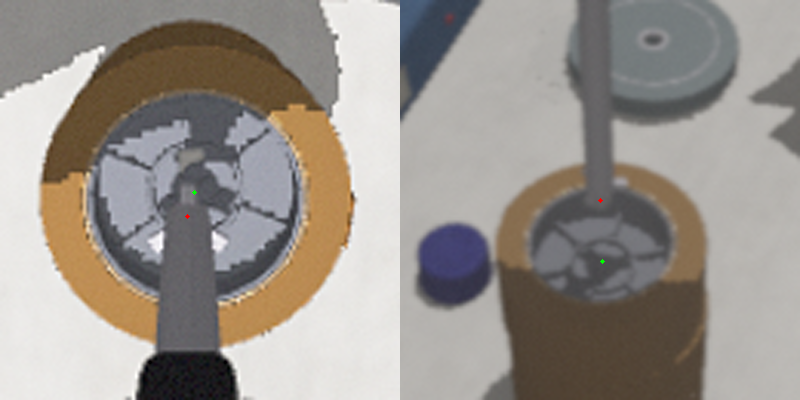

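The wrist crop shows the bar over the bore. The nose appears near (188,185) against a predicted (187,216), while the scene crop puts the nose end near (600,203), matching the prediction. I'll fit the bar axis from scene depth.

```bash
python3 - <<'E'
from h import *
from scipy.optimize import least_squares
c=cam('scene');W=world(c);z=W[...,2]
m=(np.hypot(W[...,0]-.518,W[...,1]-.218)<.035)&(z>.195)&(z<.335);P=W[m]
cam0=-np.array(c['R']).T@c['t']
def f(p):
    ax=np.array([p[2],p[3],1]);ax/=np.linalg.norm(ax)
    d=P-[p[0],p[1],.174]; return np.linalg.norm(d-np.outer(d@ax,ax),axis=1)-.007
r=least_squares(f,[.518,.215,0,0],loss='soft_l1',f_scale=.001);print(len(P),r.x.round(4),np.abs(r.fun).mean())
x=r.x;print('axis at z .123:',x[:2]-.051*x[2:],' .359',x[:2]+.185*x[2:])
m=(np.hypot(W[...,0]-.5206,W[...,1]-.2155)<.07)&(z>.138)&(z<.15);Q=W[m]
h=cv2.convexHull((Q[:,:2]*1e4).astype(np.float32)[:,None])[:,0]/1e4
g=lambda p:np.hypot(h[:,0]-p[0],h[:,1]-p[1])-.053
print('roll',least_squares(g,[.52,.215],loss='soft_l1',f_scale=.001).x.round(4))
m=(np.hypot(W[...,0]-.518,W[...,1]-.218)<.03)&(z>.15)&(z<.195)
print('lowest pts',W[m][np.argsort(z[m])[:5]].round(4))
E
```

```text
774 [5.184e-01 2.188e-01 4.000e-04 2.200e-03] 0.0004577927623455174
axis at z .123: [0.51837094 0.21865073]  .359 [0.51846876 0.21917289]
roll [0.5203 0.2166]
lowest pts [[0.5175 0.2239 0.1777]
 [0.5147 0.223  0.1781]
 [0.5158 0.224  0.1786]
 [0.5138 0.2214 0.1791]
 [0.5132 0.216  0.1804]]
```

```bash
python3 -m creep '{"translation":[[2.2,-2.6,-8],[2.2,-2.6,-22],[2.2,-2.6,-35],[2.2,-2.6,-45],[2.2,-2.6,-50]],"yaw":[0,0,0,0,0],"gripper":[255,255,255,255,255]}'
python3 -m creep '{"translation":[[0,0,-2],[0,0,-4],[0,0,-6]],"yaw":[0,0,0],"gripper":[255,255,255]}'
python3 -m creep '{"translation":[[0,0,0]],"yaw":[0],"gripper":[255]}'
```

```text
time_s: 5.6
ee_pos: [0.5209, 0.2136, 0.3075]
eef_rot: [-3.139, 0.005, 1.578]
force: [0.0, -0.0, -2.4]
grip_width: 0.016
time_s: 5.85
ee_pos: [0.5211, 0.2134, 0.3017]
eef_rot: [-3.139, 0.005, 1.578]
force: [0.5, 0.0, -2.6]
grip_width: 0.0159
time_s: 5.93
ee_pos: [0.5211, 0.2134, 0.3018]
eef_rot: [-3.139, 0.005, 1.578]
force: [0.8, 0.3, -2.5]
grip_width: 0.0156
```

```bash
python3 -m creep '{"translation":[[0,0.7,-2],[0,0.7,-4],[0,0.7,-6],[0,0.7,-8]],"yaw":[0,0,0,0],"gripper":[255,255,255,255]}'
python3 -m creep '{"translation":[[0,0,-1],[0,0,-2]],"yaw":[0,0],"gripper":[255,255]}'
```

```text
time_s: 6.27
ee_pos: [0.5211, 0.2142, 0.2936]
eef_rot: [-3.139, 0.005, 1.578]
force: [-0.5, -0.7, -2.2]
grip_width: 0.0156
time_s: 6.43
ee_pos: [0.5211, 0.2142, 0.2914]
eef_rot: [-3.139, 0.005, 1.578]
force: [-0.3, 0.3, -1.6]
grip_width: 0.0157
```

Foot is 4 mm into the top web with no force. Continuing through it and down to the middle web.

```bash
python3 -m creep '{"translation":[[0,0,-3],[0,0,-6],[0,0,-10],[0,0,-16],[0,0,-23]],"yaw":[0,0,0,0,0],"gripper":[255,255,255,255,255]}'
python3 -m creep '{"translation":[[0,0,-2],[0,0,-4],[0,0,-6],[0,0,-8],[0,0,-10]],"yaw":[0,0,0,0,0],"gripper":[255,255,255,255,255]}'
```

```text
time_s: 6.85
ee_pos: [0.5211, 0.2142, 0.2679]
eef_rot: [-3.14, 0.005, 1.578]
force: [1.2, -0.4, -1.6]
grip_width: 0.0155
time_s: 7.27
ee_pos: [0.5212, 0.2142, 0.2579]
eef_rot: [-3.14, 0.005, 1.578]
force: [-0.5, -0.3, -1.7]
grip_width: 0.0161
```

```bash
python3 -m creep '{"translation":[[0,0,-2],[0,0,-4],[0,0,-6],[0,0,-6]],"yaw":[0,0,0,0],"gripper":[255,255,255,255]}'
```

```text
time_s: 7.6
ee_pos: [0.5211, 0.2142, 0.2515]
eef_rot: [-3.139, 0.005, 1.578]
force: [-0.6, 0.1, -2.1]
grip_width: 0.0157
```

```bash
python3 -m creep '{"translation":[[0,0,-1.2],[0,0,-2.4],[0,0,-3.4],[0,0,-4.2]],"yaw":[0,0,0,0],"gripper":[255,255,255,255]}'
```

```text
time_s: 7.93
ee_pos: [0.5211, 0.2142, 0.2472]
eef_rot: [-3.139, 0.005, 1.578]
force: [0.9, -0.4, 1.5]
grip_width: 0.0157
```

Light contact on the middle web at the expected height. I'll turn in small steps under slight preload, stopping as soon as it drops or the force rises.

```bash
cat > g.py <<'E'
# guard: g.py ZMIN FMAX -> fail if foot has dropped below ZMIN or force/torque is large
import sys; from station import ctrl
o=ctrl.get_obs(); z=o['ee_pos'][2]; f=o['force']; print('  Mz %.2f'%o['moment'][2], 'z %.4f'%z)
sys.exit(z<float(sys.argv[1]) or abs(f[2])>float(sys.argv[2]))
E
python3 -m creep '{"translation":[[0,0,-0.4],[0,0,-0.8]],"yaw":[0,0],"gripper":[255,255]}' && python3 g.py 0.2462 12 &&
python3 -m creep '{"translation":[[0,0,-0.3],[0,0,-0.3]],"yaw":[0.08,0.16],"gripper":[255,255]}' && python3 g.py 0.2462 12 &&
python3 -m creep '{"translation":[[0,0,-0.3],[0,0,-0.3]],"yaw":[0.08,0.16],"gripper":[255,255]}' && python3 g.py 0.2462 12
```

```text
time_s: 8.1
ee_pos: [0.5212, 0.2142, 0.247]
eef_rot: [-3.14, 0.005, 1.578]
force: [-1.7, -1.0, 5.4]
grip_width: 0.0154
  Mz 0.01 z 0.2470False
```

```bash
sed -i 's/sys.exit(\(.*\))$/sys.exit(int(\1))/' g.py
t(){ python3 g.py 0.2462 12; }
python3 -m creep '{"translation":[[0,0,-0.4],[0,0,-0.4]],"yaw":[0.08,0.16],"gripper":[255,255]}' && t &&
python3 -m creep '{"translation":[[0,0,-0.4],[0,0,-0.4]],"yaw":[0.08,0.16],"gripper":[255,255]}' && t &&
python3 -m creep '{"translation":[[0,0,-0.4],[0,0,-0.4]],"yaw":[0.08,0.16],"gripper":[255,255]}' && t &&
python3 -m creep '{"translation":[[0,0,-0.4],[0,0,-0.4]],"yaw":[0.08,0.16],"gripper":[255,255]}' && t
```

```text
time_s: 8.27
ee_pos: [0.5214, 0.2143, 0.2471]
eef_rot: [-3.141, 0.005, 1.741]
force: [-0.3, -0.4, 2.1]
grip_width: 0.0157
  Mz -0.05 z 0.2471
time_s: 8.43
ee_pos: [0.5217, 0.2143, 0.2471]
eef_rot: [3.141, 0.005, 1.905]
force: [0.2, 0.5, 1.0]
grip_width: 0.016
  Mz -0.04 z 0.2471
time_s: 8.6
ee_pos: [0.522, 0.2143, 0.2471]
eef_rot: [3.14, 0.005, 2.07]
force: [0.3, -0.7, 0.9]
grip_width: 0.0156
  Mz 0.00 z 0.2471
time_s: 8.77
ee_pos: [0.5222, 0.2142, 0.247]
eef_rot: [3.139, 0.006, 2.234]
force: [0.2, -0.7, 1.7]
grip_width: 0.0157
  Mz -0.02 z 0.2470
```

```bash
t(){ python3 g.py 0.2462 12; }
python3 -m creep '{"translation":[[-0.6,0,-0.5],[-0.8,0,-0.5]],"yaw":[0.08,0.16],"gripper":[255,255]}' && t &&
python3 -m creep '{"translation":[[-0.4,0,-0.5],[-0.4,0,-0.5]],"yaw":[0.08,0.16],"gripper":[255,255]}' && t &&
python3 -m creep '{"translation":[[-0.2,0,-0.5],[-0.2,0,-0.5]],"yaw":[0.08,0.16],"gripper":[255,255]}' && t &&
python3 -m creep '{"translation":[[-0.2,0,-0.5],[-0.2,0,-0.5]],"yaw":[0.08,0.16],"gripper":[255,255]}' && t &&
python3 -m creep '{"translation":[[-0.2,0,-0.5],[-0.2,0,-0.5]],"yaw":[0.08,0.16],"gripper":[255,255]}' && t
```

```text
time_s: 8.93
ee_pos: [0.5216, 0.2141, 0.2469]
eef_rot: [3.138, 0.007, 2.398]
force: [-0.1, -0.8, 1.7]
grip_width: 0.0156
  Mz -0.03 z 0.2469
time_s: 9.1
ee_pos: [0.5214, 0.2141, 0.2469]
eef_rot: [3.137, 0.008, 2.562]
force: [-0.2, -0.9, 2.2]
grip_width: 0.016
  Mz 0.02 z 0.2469
time_s: 9.27
ee_pos: [0.5214, 0.2142, 0.247]
eef_rot: [3.136, 0.009, 2.726]
force: [-0.4, 0.1, 3.1]
grip_width: 0.0158
  Mz -0.04 z 0.2470
time_s: 9.43
ee_pos: [0.5214, 0.2142, 0.247]
eef_rot: [3.136, 0.01, 2.89]
force: [-0.4, 0.3, 2.5]
grip_width: 0.0157
  Mz 0.01 z 0.2470
time_s: 9.6
ee_pos: [0.5214, 0.2143, 0.2471]
eef_rot: [3.135, 0.011, 3.054]
force: [-0.1, 0.9, 1.9]
grip_width: 0.0156
  Mz -0.03 z 0.2471
```

```bash
t(){ python3 g.py 0.2462 12; }
python3 -m creep '{"translation":[[-0.1,0,-0.6],[-0.1,0,-0.7],[-0.1,0,-0.7],[-0.1,0,-0.7]],"yaw":[0.07,0.14,0.21,0.28],"gripper":[255,255,255,255]}' && t &&
python3 -m creep '{"translation":[[-0.1,0,-0.6],[-0.1,0,-0.7],[-0.1,0,-0.7],[-0.1,0,-0.7]],"yaw":[0.07,0.14,0.21,0.28],"gripper":[255,255,255,255]}' && t &&
python3 -m creep '{"translation":[[-0.1,0,-0.6],[-0.1,0,-0.7]],"yaw":[0.07,0.14],"gripper":[255,255]}' && t
```

```text
time_s: 9.93
ee_pos: [0.5215, 0.2143, 0.247]
eef_rot: [3.135, 0.012, -2.945]
force: [-0.8, -0.7, 3.6]
grip_width: 0.0157
  Mz -0.03 z 0.2470
time_s: 10.27
ee_pos: [0.5217, 0.2144, 0.247]
eef_rot: [3.135, 0.013, -2.662]
force: [-0.5, -0.2, 3.4]
grip_width: 0.0159
  Mz -0.01 z 0.2470
time_s: 10.43
ee_pos: [0.5218, 0.2145, 0.247]
eef_rot: [3.136, 0.015, -2.518]
force: [0.1, 0.3, 3.7]
grip_width: 0.0159
  Mz -0.03 z 0.2470
```

A full period was scanned at 3-5 N without a catch, so the lugs are probably off-axis from the middle roll's bore. I'll measure each roll's axis and the spindle's from scene depth.

```bash
cat > m.py <<'E'
from h import *
from scipy.optimize import least_squares
def fit(W,z0,z1,r,c=(.521,.215),rad=.075):
    z=W[...,2];d=np.hypot(W[...,0]-c[0],W[...,1]-c[1])
    P=W[(d<rad)&(z>z0)&(z<z1)]
    # keep side surface only
    if len(P)<20:return None
    f=lambda p:np.hypot(P[:,0]-p[0],P[:,1]-p[1])-r
    s=least_squares(f,c,loss='cauchy',f_scale=.0007)
    return (s.x*1e3).round(2),len(P)
def rep(W):
    for nm,a,b in(('top',.103,.137),('mid',.055,.090),('low',.008,.042)): print(nm,fit(W,a,b,.053))
    print('bar',fit(W,.152,.160,.007,rad=.03))
if __name__=='__main__':
    for n in('scene','top'): print(n,'initial'); rep(np.load(f'pics/{n}.npz')['W'])
    for n in('scene','top'): c=cam(n,n+'m');print(n,'now'); rep(world(c))
E
python3 m.py
```

```text
scene initial
top (array([520.54, 215.96]), 1988)
mid (array([519.24, 214.54]), 855)
low (array([519.88, 214.2 ]), 679)
bar None
top initial
top (array([520.61, 214.73]), 1453)
mid (array([519.27, 213.39]), 273)
low (array([519.86, 213.11]), 161)
bar None
scene now
top (array([520.67, 215.94]), 1890)
mid (array([519.3 , 214.51]), 788)
low (array([519.93, 214.11]), 675)
bar (array([520.67, 215.  ]), 32)
top now
top (array([520.62, 214.79]), 632)
mid (array([519.24, 213.39]), 185)
low (array([519.91, 213.13]), 146)
bar None
```

```bash
cat >> m.py <<'E'
def bar(W,zf,c=(.521,.215),z0=.152,z1=.2,r=.007):
    z=W[...,2];P=W[(np.hypot(W[...,0]-c[0],W[...,1]-c[1])<.02)&(z>z0)&(z<z1)]
    def f(p):
        ax=np.array([p[2]*.1,p[3]*.1,1]);ax/=np.linalg.norm(ax);d=P-[p[0],p[1],.175]
        return np.linalg.norm(d-np.outer(d@ax,ax),axis=1)-r
    s=least_squares(f,[*c,0,0],loss='cauchy',f_scale=.0007).x
    print('bar at .175',(s[:2]*1e3).round(2),'tilt',(s[2:]*.1).round(4),'foot',((s[:2]+(zf-.175)*.1*s[2:])*1e3).round(2),len(P))
E
python3 - <<'E'
from m import *
o=ctrl.get_obs()
for i in range(2):
    c=cam('scene');W=world(c);rep(W);bar(W,.075)
print((o['ee_pos']*1e3).round(2),o['eef_rot'])
E
```

```text
top (array([520.65, 215.97]), 1861)
mid (array([519.3 , 214.53]), 796)
low (array([519.87, 214.14]), 671)
bar (array([520.85, 214.91]), 31)
bar at .175 [520.89 214.69] tilt [ 0.0041 -0.0134] foot [520.48 216.04] 199
top (array([520.68, 215.94]), 1875)
mid (array([519.26, 214.51]), 802)
low (array([519.88, 214.12]), 662)
bar (array([521.1, 215. ]), 30)
bar at .175 [520.84 214.78] tilt [-0.0064 -0.0099] foot [521.48 215.77] 203
[521.83 214.47 246.93] [ 3.13588244  0.01459171 -2.52050934]
```

The spindle foot is at about (521,216) and the middle roll at (519.3,214.5), so it's 2.2 mm off-axis. I'll shift onto its axis and scan back, compensating the small offset that rotates with yaw.

```bash
t(){ python3 g.py 0.2465 12; }
python3 -m creep '{"translation":[[0,0,0.8],[-1,-0.7,0.8],[-2,-1.3,0.8],[-2,-1.3,-0.2],[-2,-1.3,-0.5]],"yaw":[0,0,0,0,0],"gripper":[255,255,255,255,255]}' && t && 
python3 -m creep '{"translation":[[-0.1,0,-0.4],[-0.1,0,-0.5]],"yaw":[-0.07,-0.14],"gripper":[255,255]}' && t &&
python3 -m creep '{"translation":[[-0.1,0,-0.4],[-0.1,0,-0.5]],"yaw":[-0.07,-0.14],"gripper":[255,255]}' && t &&
python3 -m creep '{"translation":[[-0.1,0,-0.4],[-0.1,0,-0.5]],"yaw":[-0.07,-0.14],"gripper":[255,255]}' && t &&
python3 -m creep '{"translation":[[-0.1,0,-0.4],[-0.1,0,-0.5]],"yaw":[-0.07,-0.14],"gripper":[255,255]}' && t
```

```text
time_s: 11.05
ee_pos: [0.5199, 0.2133, 0.2468]
eef_rot: [3.136, 0.015, -2.525]
force: [-0.4, 0.0, 6.4]
grip_width: 0.0155
  Mz -0.05 z 0.2468
time_s: 11.22
ee_pos: [0.52, 0.2133, 0.2469]
eef_rot: [3.136, 0.017, -2.668]
force: [-0.5, -0.1, 5.3]
grip_width: 0.0159
  Mz 0.01 z 0.2469
time_s: 11.38
ee_pos: [0.52, 0.2133, 0.2469]
eef_rot: [3.136, 0.018, -2.812]
force: [0.4, 0.4, 5.4]
grip_width: 0.0163
  Mz 0.00 z 0.2469
time_s: 11.55
ee_pos: [0.52, 0.2133, 0.2469]
eef_rot: [3.136, 0.018, -2.956]
force: [-0.7, 0.7, 5.3]
grip_width: 0.016
  Mz -0.04 z 0.2469
time_s: 11.72
ee_pos: [0.5201, 0.2134, 0.2469]
eef_rot: [3.136, 0.019, -3.1]
force: [0.1, 0.7, 5.2]
grip_width: 0.0156
  Mz 0.08 z 0.2469
```

```bash
cat >> m.py <<'E'
def look(zf,k=3):
    C=[]
    W=[world(cam('scene')) for i in range(k)]; V=np.concatenate(W); rep(V); bar(V,zf)
    o=ctrl.get_obs(); print('tcp',(o['ee_pos']*1e3).round(2),o['eef_rot'].round(3),o['time_s'])
E
python3 -c "
from m import *
look(.075,4)"
```

```text
top (array([520.34, 215.6 ]), 7461)
mid (array([519.18, 214.48]), 3170)
low (array([519.9 , 214.16]), 2671)
bar (array([519.65, 214.2 ]), 125)
bar at .175 [519.46 214.08] tilt [-0.0125 -0.0049] foot [520.71 214.57] 800
tcp [520.07 213.38 246.92] [ 3.136  0.019 -3.095] 11.9167
```

```bash
t(){ python3 g.py 0.2465 12; }
python3 -m creep '{"translation":[[0,0,0.8],[-1,0,0.8],[-1.7,0,0.8],[-1.7,0,-0.2],[-1.7,0,-0.5]],"yaw":[0.1,0.1,0.1,0.1,0.1],"gripper":[255,255,255,255,255]}' && t && 
python3 -m creep '{"translation":[[-0.2,0.1,-0.3],[-0.4,0.2,-0.4],[-0.4,0.2,-0.4],[-0.4,0.2,-0.4]],"yaw":[-0.07,-0.14,-0.21,-0.28],"gripper":[255,255,255,255]}' && t &&
python3 -m creep '{"translation":[[-0.2,0.1,-0.3],[-0.4,0.2,-0.4],[-0.4,0.2,-0.4],[-0.4,0.2,-0.4]],"yaw":[-0.07,-0.14,-0.21,-0.28],"gripper":[255,255,255,255]}' && t
python3 -c "
from m import *
look(.075,4)"
```

```text
time_s: 12.33
ee_pos: [0.5185, 0.2134, 0.2469]
eef_rot: [3.136, 0.02, -2.996]
force: [-0.4, -0.5, 6.3]
grip_width: 0.0158
  Mz 0.03 z 0.2469
time_s: 12.67
ee_pos: [0.5182, 0.2136, 0.247]
eef_rot: [3.135, 0.021, 3.002]
force: [0.5, 0.1, 5.0]
grip_width: 0.0157
  Mz 0.00 z 0.2470
time_s: 13.0
ee_pos: [0.5179, 0.2139, 0.247]
eef_rot: [3.135, 0.022, 2.717]
force: [-0.1, 0.0, 3.9]
grip_width: 0.0158
  Mz 0.03 z 0.2470
top (array([520.24, 215.69]), 7392)
mid (array([519.13, 214.49]), 3223)
low (array([519.86, 214.18]), 2668)
bar (array([518.22, 214.72]), 121)
bar at .175 [517.81 214.8 ] tilt [-0.0196  0.0036] foot [519.77 214.44] 819
tcp [517.94 213.92 246.89] [3.135 0.022 2.723] 13.2
```

```bash
t(){ python3 g.py 0.2465 12; }
python3 -m creep '{"translation":[[-0.6,0.1,-0.2],[-0.7,0.1,-0.4],[-0.7,0.1,-0.4],[-0.7,0.2,-0.4]],"yaw":[-0.07,-0.14,-0.21,-0.28],"gripper":[255,255,255,255]}' && t &&
python3 -m creep '{"translation":[[-0.2,0.2,-0.3],[-0.2,0.3,-0.4],[-0.2,0.3,-0.4],[-0.2,0.3,-0.4]],"yaw":[-0.07,-0.14,-0.21,-0.28],"gripper":[255,255,255,255]}' && t &&
python3 -m creep '{"translation":[[-0.1,0.2,-0.3],[-0.1,0.4,-0.4],[-0.1,0.4,-0.4],[-0.1,0.4,-0.4]],"yaw":[-0.07,-0.14,-0.21,-0.28],"gripper":[255,255,255,255]}' && t
python3 -c "
from m import *
look(.075,4)"
```

```text
time_s: 13.53
ee_pos: [0.5174, 0.2141, 0.2466]
eef_rot: [3.135, 0.022, 2.442]
force: [1.5, 0.3, 1.0]
grip_width: 0.0162
  Mz 0.00 z 0.2466
time_s: 13.87
ee_pos: [0.5169, 0.2143, 0.2454]
eef_rot: [3.136, 0.022, 2.16]
force: [1.8, 0.3, -1.8]
grip_width: 0.0159
  Mz 0.04 z 0.2454
top (array([519.4 , 215.54]), 7393)
mid (array([519.  , 214.47]), 3230)
low (array([519.82, 214.17]), 2674)
bar (array([517.36, 214.75]), 119)
bar at .175 [517.02 215.04] tilt [-0.0152  0.0131] foot [518.54 213.73] 764
tcp [516.99 214.33 245.7 ] [3.136 0.022 2.165] 14.0667
```

It dropped into the middle roll's notches near 2.2 rad. Lowering gently.

```bash
python3 -m creep '{"translation":[[0.2,0.3,-1],[0.3,0.4,-2]],"yaw":[0.02,0.03],"gripper":[255,255]}' && python3 g.py 0.24 8 && python3 -m creep '{"translation":[[0,0,-1.5],[0,0,-3]],"yaw":[0,0],"gripper":[255,255]}' && python3 g.py 0.20 8 && python3 -m creep '{"translation":[[0,0,-1.5],[0,0,-3],[0,0,-4.5],[0,0,-6]],"yaw":[0,0,0,0],"gripper":[255,255,255,255]}' && python3 g.py 0.20 8
```

```text
time_s: 14.23
ee_pos: [0.5172, 0.2147, 0.2434]
eef_rot: [3.136, 0.022, 2.199]
force: [0.7, -0.2, -2.6]
grip_width: 0.0159
  Mz -0.03 z 0.2434
time_s: 14.4
ee_pos: [0.5172, 0.2147, 0.2401]
eef_rot: [3.136, 0.022, 2.2]
force: [0.6, 0.6, -1.9]
grip_width: 0.0163
  Mz -0.04 z 0.2401
time_s: 14.73
ee_pos: [0.5172, 0.2147, 0.234]
eef_rot: [3.136, 0.022, 2.2]
force: [0.4, -0.8, -1.6]
grip_width: 0.0157
  Mz 0.04 z 0.2340
```

```bash
python3 -m creep '{"translation":[[0.3,0,-3],[0.6,0,-8],[0.9,0,-13],[1.0,0,-18],[1.0,0,-21]],"yaw":[0,0,0,0,0],"gripper":[255,255,255,255,255]}' && python3 g.py 0.20 8 && python3 -m creep '{"translation":[[0,0,-2],[0,0,-4],[0,0,-6],[0,0,-8],[0,0,-10]],"yaw":[0,0,0,0,0],"gripper":[255,255,255,255,255]}' && python3 g.py 0.20 8
python3 -c "
from m import *
look(.03,4)"
```

```text
time_s: 15.15
ee_pos: [0.518, 0.2146, 0.2119]
eef_rot: [3.137, 0.021, 2.2]
force: [0.1, -0.6, -2.1]
grip_width: 0.0156
  Mz -0.00 z 0.2119
time_s: 15.57
ee_pos: [0.518, 0.2146, 0.2019]
eef_rot: [3.137, 0.021, 2.2]
force: [1.2, -0.4, -1.3]
grip_width: 0.0157
  Mz 0.01 z 0.2019
top (array([519.52, 215.66]), 7335)
mid (array([519.06, 214.55]), 3221)
low (array([519.85, 214.17]), 2688)
bar (array([517.74, 215.64]), 117)
bar at .175 [513.14 226.6 ] tilt [ 0.101  -0.0269] foot [498.49 230.49] 674
tcp [518.02 214.6  201.99] [3.137 0.021 2.2  ] 15.7667
```

```bash
t(){ python3 g.py 0.1985 12; }
python3 -m creep '{"translation":[[0.1,0.1,-1],[0.2,0.1,-2],[0.2,0.1,-2.7],[0.2,0.1,-3.1]],"yaw":[0,0,0,0],"gripper":[255,255,255,255]}' && t
```

```text
time_s: 16.1
ee_pos: [0.5183, 0.2147, 0.199]
eef_rot: [3.137, 0.021, 2.2]
force: [-0.3, -0.8, 1.5]
grip_width: 0.0161
  Mz 0.02 z 0.1990
```

```bash
t(){ python3 g.py 0.1985 12; }
python3 -m creep '{"translation":[[0,-0.1,-0.4],[-0.1,-0.2,-0.5],[-0.2,-0.4,-0.5],[-0.3,-0.5,-0.5]],"yaw":[0.07,0.14,0.21,0.28],"gripper":[255,255,255,255]}' && t &&
python3 -m creep '{"translation":[[0,-0.1,-0.4],[0,-0.2,-0.5],[0,-0.4,-0.5],[0,-0.5,-0.5]],"yaw":[0.07,0.14,0.21,0.28],"gripper":[255,255,255,255]}' && t &&
python3 -m creep '{"translation":[[0,-0.1,-0.4],[0,-0.2,-0.5],[0,-0.4,-0.5],[0.1,-0.5,-0.5]],"yaw":[0.07,0.14,0.21,0.28],"gripper":[255,255,255,255]}' && t 
python3 -c "
from m import *
look(.03,3)"
```

```text
time_s: 16.43
ee_pos: [0.5183, 0.2144, 0.1993]
eef_rot: [3.136, 0.022, 2.484]
force: [-0.2, 0.3, 4.2]
grip_width: 0.0157
  Mz 0.00 z 0.1993
time_s: 16.77
ee_pos: [0.5186, 0.214, 0.1994]
eef_rot: [3.135, 0.023, 2.767]
force: [-0.6, 0.2, 2.4]
grip_width: 0.0158
  Mz -0.04 z 0.1994
time_s: 17.1
ee_pos: [0.5189, 0.2139, 0.1995]
eef_rot: [3.133, 0.024, 3.05]
force: [0.2, 1.1, 1.8]
grip_width: 0.0158
  Mz -0.02 z 0.1995
top (array([519.72, 215.51]), 5480)
mid (array([519.18, 214.41]), 2442)
low (array([519.85, 214.11]), 2016)
bar (array([518.16, 214.73]), 95)
bar at .175 [517.59 219.84] tilt [-0.0338  0.3559] foot [522.5  168.23] 524
tcp [518.89 213.77 199.42] [3.134 0.024 3.045] 17.25
```

```bash
t(){ python3 g.py 0.1985 12; }
python3 -m creep '{"translation":[[0,0,0.8],[-0.5,-0.7,0.8],[-0.9,-1.4,0.6],[-0.9,-1.4,-0.2],[-0.9,-1.4,-0.6]],"yaw":[-0.1,-0.2,-0.3,-0.3,-0.3],"gripper":[255,255,255,255,255]}' && t &&
python3 -m creep '{"translation":[[-0.1,-0.1,-0.4],[-0.2,-0.2,-0.5],[-0.2,-0.4,-0.5],[-0.2,-0.5,-0.5]],"yaw":[0.07,0.14,0.21,0.28],"gripper":[255,255,255,255]}' && t &&
python3 -m creep '{"translation":[[-0.1,-0.1,-0.4],[-0.2,-0.2,-0.5],[-0.2,-0.4,-0.5],[-0.2,-0.5,-0.5]],"yaw":[0.07,0.14,0.21,0.28],"gripper":[255,255,255,255]}' && t &&
python3 -m creep '{"translation":[[0,-0.1,-0.4],[0,-0.2,-0.5],[0,-0.4,-0.5],[0.1,-0.5,-0.5]],"yaw":[0.07,0.14,0.21,0.28],"gripper":[255,255,255,255]}' && t 
python3 -c "
from m import *
look(.03,3)"
```

```text
time_s: 17.67
ee_pos: [0.5181, 0.2124, 0.1993]
eef_rot: [3.133, 0.024, 2.747]
force: [-1.9, 0.3, 7.7]
grip_width: 0.0157
  Mz 0.04 z 0.1993
time_s: 18.0
ee_pos: [0.5181, 0.212, 0.1993]
eef_rot: [3.133, 0.025, 3.033]
force: [-0.9, 1.0, 4.2]
grip_width: 0.0156
  Mz 0.03 z 0.1993
time_s: 18.33
ee_pos: [0.5181, 0.2117, 0.1994]
eef_rot: [3.133, 0.026, -2.964]
force: [-0.5, 0.1, 4.7]
grip_width: 0.0156
  Mz -0.03 z 0.1994
time_s: 18.67
ee_pos: [0.5184, 0.2113, 0.1993]
eef_rot: [3.133, 0.027, -2.678]
force: [-0.5, 1.3, 3.0]
grip_width: 0.016
  Mz -0.02 z 0.1993
top (array([519.45, 213.54]), 5491)
mid (array([519.24, 214.28]), 2449)
low (array([519.87, 214.11]), 2025)
bar (array([517.72, 211.78]), 85)
bar at .175 [517.44 217.67] tilt [-0.0251  0.3866] foot [521.09 161.61] 583
tcp [518.43 211.25 199.27] [ 3.133  0.027 -2.685] 18.8167
```

```bash
t(){ python3 g.py 0.1985 12; }
python3 -m creep '{"translation":[[0,-0.1,-0.4],[0.1,-0.2,-0.5],[0.2,-0.3,-0.5],[0.2,-0.4,-0.5]],"yaw":[0.07,0.14,0.21,0.28],"gripper":[255,255,255,255]}' && t &&
python3 -m creep '{"translation":[[0,-0.1,-0.4],[0.2,-0.2,-0.5],[0.3,-0.2,-0.5],[0.3,-0.3,-0.5]],"yaw":[0.07,0.14,0.21,0.28],"gripper":[255,255,255,255]}' && t &&
python3 -m creep '{"translation":[[0,-0.1,-0.4],[0.2,-0.1,-0.5],[0.3,-0.2,-0.5],[0.4,-0.2,-0.5]],"yaw":[0.07,0.14,0.2,0.25],"gripper":[255,255,255,255]}' && t 
python3 -c "
from m import *
look(.03,3)"
```

```text
time_s: 19.15
ee_pos: [0.5187, 0.2109, 0.1989]
eef_rot: [3.133, 0.028, -2.403]
force: [-0.6, 1.5, -0.7]
grip_width: 0.0153
  Mz 0.01 z 0.1989
time_s: 19.48
ee_pos: [0.5188, 0.2106, 0.1978]
eef_rot: [3.132, 0.027, -2.121]
force: [0.0, 1.8, -2.8]
grip_width: 0.0161
  Mz -0.02 z 0.1978
top (array([519.47, 212.74]), 5478)
mid (array([519.17, 214.13]), 2448)
low (array([519.79, 214.02]), 2020)
bar (array([518.  , 210.66]), 98)
bar at .175 [517.29 221.15] tilt [ 0.283  -0.0429] foot [476.25 227.38] 608
tcp [518.85 210.57 197.92] [ 3.132  0.027 -2.125] 19.6333
```

Dropped into the lowest roll's notches too. Lowering through the web to just above the worktop.

```bash
python3 -m creep '{"translation":[[0,0,-1],[0,-0.2,-2]],"yaw":[-0.02,-0.04],"gripper":[255,255]}' && python3 g.py 0.19 8 && python3 -m creep '{"translation":[[0,0,-1.5],[0,0,-3]],"yaw":[0,0],"gripper":[255,255]}' && python3 g.py 0.18 8 && python3 -m creep '{"translation":[[0,0,-1.5],[0,0,-3],[0,0,-4.5],[0,0,-6]],"yaw":[0,0,0,0],"gripper":[255,255,255,255]}' && python3 g.py 0.18 8
```

```text
time_s: 19.8
ee_pos: [0.5188, 0.2103, 0.1956]
eef_rot: [3.132, 0.027, -2.17]
force: [0.6, 0.7, -1.3]
grip_width: 0.016
  Mz -0.00 z 0.1956
time_s: 19.97
ee_pos: [0.5187, 0.2104, 0.1924]
eef_rot: [3.132, 0.027, -2.171]
force: [0.4, 0.8, -1.5]
grip_width: 0.0156
  Mz -0.02 z 0.1924
time_s: 20.3
ee_pos: [0.5188, 0.2104, 0.1863]
eef_rot: [3.132, 0.027, -2.172]
force: [0.5, 0.9, -1.1]
grip_width: 0.0159
  Mz -0.01 z 0.1863
```

```bash
python3 -m creep '{"translation":[[-0.4,0.1,0],[-0.7,0.2,0],[-1,0.4,0],[-1.3,0.6,0],[-1.6,0.8,0]],"yaw":[-0.105,-0.21,-0.315,-0.42,-0.525],"gripper":[255,255,255,255,255]}' && python3 g.py 0.18 8 && python3 -m creep '{"translation":[[-0.2,0.3,0],[-0.4,0.6,0],[-0.6,0.9,0],[-0.8,1.2,0],[-0.9,1.5,0]],"yaw":[-0.105,-0.21,-0.315,-0.42,-0.525],"gripper":[255,255,255,255,255]}' && python3 g.py 0.18 8
python3 -c "
from m import *
look(.03,2)"
```

```text
time_s: 20.72
ee_pos: [0.5172, 0.211, 0.1862]
eef_rot: [3.133, 0.027, -2.702]
force: [0.9, -1.0, -1.8]
grip_width: 0.0157
  Mz 0.00 z 0.1862
time_s: 21.13
ee_pos: [0.5164, 0.2123, 0.186]
eef_rot: [3.133, 0.027, 3.051]
force: [1.1, 0.3, -2.0]
grip_width: 0.0158
  Mz -0.01 z 0.1860
top (array([517.72, 213.48]), 3448)
mid (array([518.52, 214.4 ]), 1619)
low (array([519.68, 214.17]), 1340)
bar (array([515.34, 213.04]), 49)
bar at .175 [514.36 225.52] tilt [-0.0085  0.021 ] foot [515.59 222.47] 343
tcp [516.33 212.36 186.01] [3.133 0.027 3.054] 21.2333
```

```bash
python3 -m creep '{"translation":[[0,0,1],[0,0,2.5],[0,0,4],[0,0,6],[0,0,9]],"yaw":[0,0,0,0,0],"gripper":[255,255,255,255,255]}' 60; python3 -m creep '{"translation":[[0,0,4],[0,0,8],[0,0,14],[0,0,20],[0,0,20]],"yaw":[0,0,0,0,0],"gripper":[255,255,255,255,255]}'
python3 - <<'E'
from h import *
o=ctrl.get_obs();print(o['force'],o['moment'])
c=cam('scene','s5');W=world(c)
m=(np.hypot(W[...,0]-.517,W[...,1]-.213)<.07);z=W[...,2]
a=cv2.imread('pics/s5.png')[190:420,200:420];cv2.imwrite('pics/s5c.png',cv2.resize(a,None,fx=2.5,fy=2.5,interpolation=cv2.INTER_CUBIC))
r=m&(z>.14)&(z<.18);h,b=np.histogram(z[r],20);print(np.c_[b[:-1],h][h>50])
E
```

```text
time_s: 21.65
ee_pos: [0.5159, 0.2123, 0.1946]
eef_rot: [3.134, 0.025, 3.055]
force: [0.1, 0.3, -7.4]
grip_width: 0.0154
time_s: 22.07
ee_pos: [0.5164, 0.2124, 0.2162]
eef_rot: [3.133, 0.027, 3.056]
force: [0.6, 0.1, -6.4]
grip_width: 0.0155
[ 0.58549025  0.08954227 -6.37714777] [ 0.0271312  -0.00579642  0.06478027]
[[1.40039478e-01 5.70000000e+01]
 [1.42037093e-01 5.90000000e+01]
 [1.44034707e-01 6.80000000e+01]
 [1.46032321e-01 1.66000000e+02]
 [1.48029936e-01 3.95000000e+02]
 [1.50027550e-01 2.01000000e+02]
 [1.52025165e-01 1.87000000e+02]
 [1.54022779e-01 1.23000000e+02]
 [1.56020393e-01 8.10000000e+01]
 [1.58018008e-01 9.40000000e+01]
 [1.60015622e-01 8.00000000e+01]
 [1.62013236e-01 8.80000000e+01]
 [1.64010851e-01 8.40000000e+01]
 [1.66008465e-01 2.04000000e+02]
 [1.68006080e-01 7.92000000e+02]
 [1.70003694e-01 5.63000000e+02]]
```

View pics/s5c.png

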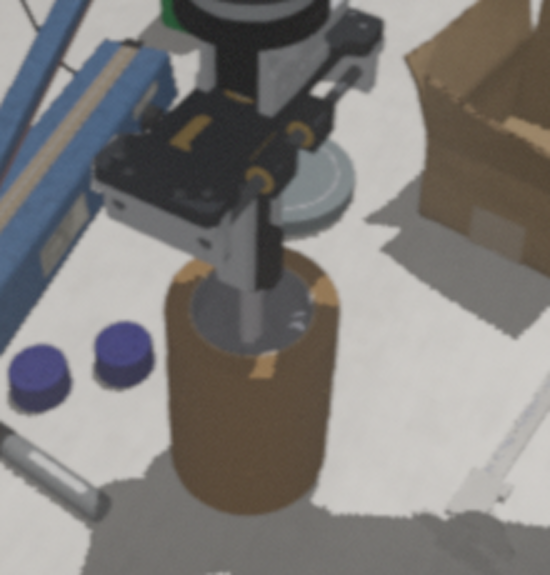

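All three rolls are off the bench: added load about 4.7 N, top rim at z≈0.169. The picture shows one straight stack hanging on the bar, with the caps and carton clear. Carrying it round the carton corner at height.

```bash
python3 -m creep '{"translation":[[3,-3,15],[10,-9,35],[22,-19,55],[38,-34,70],[56,-50,80]],"yaw":[0,0,0,0,0],"gripper":[255,255,255,255,255]}' && python3 -m creep '{"translation":[[18,-16,4],[36,-32,4],[54,-48,4],[62,-66,4],[64,-84,4]],"yaw":[0,0,0,0,0],"gripper":[255,255,255,255,255]}' && python3 -m creep '{"translation":[[-2,-24,0],[-6,-52,0],[-10,-80,0],[-14,-108,0],[-18,-128,0]],"yaw":[0,0,0,0,0],"gripper":[255,255,255,255,255]}'
python3 - <<'E'
from m import *
W=np.load('pics/scene.npz')['W']
def ax(W,c,z0,z1,zf,r=.007,rad=.02):
    z=W[...,2];P=W[(np.hypot(W[...,0]-c[0],W[...,1]-c[1])<rad)&(z>z0)&(z<z1)]
    def f(p):
        a=np.array([p[2]*.1,p[3]*.1,1]);a/=np.linalg.norm(a);d=P-[p[0],p[1],zf]
        return np.linalg.norm(d-np.outer(d@a,a),axis=1)-r
    s=least_squares(f,[*c,0,0],loss='cauchy',f_scale=.0007).x;return (s[:2]*1e3).round(2),(s[2:]*.1).round(4),len(P)
print('home bar',ax(W,(.615,-.05),.04,.165,.022))
W=np.load('pics/top.npz')['W'];print('home bar top cam',ax(W,(.615,-.05),.04,.165,.022))
o=ctrl.get_obs();print(o['ee_pos'],o['eef_rot'],o['force'])
E
```

```text
time_s: 22.53
ee_pos: [0.5727, 0.1622, 0.2974]
eef_rot: [3.132, 0.029, 3.056]
force: [0.9, 0.7, -5.9]
grip_width: 0.0159
time_s: 22.95
ee_pos: [0.6376, 0.0772, 0.3002]
eef_rot: [3.133, 0.027, 3.056]
force: [-0.4, 0.0, -6.4]
grip_width: 0.0156
time_s: 23.37
ee_pos: [0.6192, -0.0531, 0.2997]
eef_rot: [3.133, 0.026, 3.055]
force: [0.4, -0.3, -6.5]
grip_width: 0.016
home bar (array([615.81, -50.31]), array([ 0.0004, -0.002 ]), 326)
home bar top cam (array([616.07, -51.7 ]), array([-0.0002, -0.001 ]), 96)
[ 0.61917505 -0.0530674   0.29971683] [3.13318547 0.0264801  3.05545801] [ 0.4384383  -0.3060949  -6.48935603]
```

```bash
cat > n.py <<'E'
from m import *
def now(k=4):
    o=ctrl.get_obs();e=o['ee_pos']
    V=np.concatenate([world(cam('scene')) for i in range(k)])
    b,n=fit(V,e[2]-.046,e[2]-.023,.007,c=(e[0],e[1]),rad=.025)
    y,p,r=o['eef_rot'][2],o['eef_rot'][1],o['eef_rot'][0]
    t=np.array([-(p-.005),-np.sin(r)]);R=np.array([[np.cos(y),-np.sin(y)],[np.sin(y),np.cos(y)]]);t=R@t
    nose=b+t*150
    print('tcp',(e*1e3).round(1),'bar',b,n,'tilt down',t.round(4),'nose',nose.round(2),'need',(np.array([615.8,-50.3])-nose).round(2),'F',o['force'].round(1),'t',o['time_s'])
    for nm,a,bb in(('top',.153,.188),('mid',.105,.140),('low',.058,.092)):
        print(nm,fit(V,e[2]-.0475-.144+a-.05,e[2]-.0475-.144+bb-.05,.053,c=(e[0],e[1]),rad=.08))
now() if __name__=='__main__' else 0
E
python3 n.py
```

```text
tcp [619.2 -53.1 299.7] bar [618.26 -52.47] 306 tilt down [0.0221 0.0065] nose [621.58 -51.49] need [-5.78  1.19] F [ 0.4 -0.3 -6.5] t 23.3667
top (array([618.54, -52.5 ]), 4940)
mid (array([619.91, -52.47]), 3099)
low (array([621.97, -52.58]), 2691)
```

```bash
python3 -m creep '{"translation":[[-2,0.5,-8],[-4,1,-22],[-6,1.4,-38],[-6,1.4,-54],[-6,1.4,-66]],"yaw":[0,0,0,0,0],"gripper":[255,255,255,255,255]}' && python3 -m creep '{"translation":[[0,0,-1],[0,0,-2]],"yaw":[0,0],"gripper":[255,255]}' && python3 n.py
```

```text
time_s: 23.98
ee_pos: [0.6131, -0.0484, 0.2318]
eef_rot: [3.132, 0.025, 3.057]
force: [0.3, -0.4, -6.9]
grip_width: 0.0158
time_s: 24.15
ee_pos: [0.6129, -0.0476, 0.2289]
eef_rot: [3.132, 0.023, 3.058]
force: [0.6, 0.6, -5.9]
grip_width: 0.0153
tcp [612.9 -47.6 228.9] bar [612.25 -47.15] 258 tilt down [0.0191 0.0081] nose [615.12 -45.94] need [ 0.68 -4.36] F [ 0.6  0.6 -5.9] t 24.15
top (array([612.37, -47.49]), 4471)
mid (array([613.48, -47.68]), 2665)
low (array([615.59, -47.58]), 2345)
```

```bash
python3 -m creep '{"translation":[[0.3,-2,0],[0.6,-3.7,0],[0.6,-3.7,0],[0.6,-3.7,0]],"yaw":[0,0,0,0],"gripper":[255,255,255,255]}' && python3 n.py && python3 - <<'E'
from h import *
c=cam('scene','s6');a=cv2.imread('pics/s6.png')[180:300,260:380];cv2.imwrite('pics/s6c.png',cv2.resize(a,None,fx=4,fy=4,interpolation=cv2.INTER_CUBIC))
E
```

```text
time_s: 24.68
ee_pos: [0.6141, -0.0522, 0.2309]
eef_rot: [3.132, 0.027, 3.057]
force: [-0.3, -0.5, -6.1]
grip_width: 0.0158
tcp [614.1 -52.2 230.9] bar [613.16 -51.16] 278 tilt down [0.0225 0.0075] nose [616.54 -50.04] need [-0.74 -0.26] F [-0.3 -0.5 -6.1] t 24.6833
top (array([613.27, -51.68]), 4488)
mid (array([614.49, -51.91]), 2656)
low (array([616.62, -51.74]), 2328)
```

```bash
python3 -m creep '{"translation":[[-0.7,0,-4],[-0.7,0,-8],[-0.7,0,-12],[-0.7,0,-15],[-0.7,0,-18]],"yaw":[0,0,0,0,0],"gripper":[255,255,255,255,255]}' && python3 g.py 0 10 && python3 -m creep '{"translation":[[0,0,-1.5],[0,0,-3],[0,0,-4],[0,0,-5]],"yaw":[0,0,0,0],"gripper":[255,255,255,255]}' && python3 n.py
```

```text
time_s: 25.35
ee_pos: [0.6133, -0.052, 0.2122]
eef_rot: [3.132, 0.026, 3.057]
force: [0.0, -0.5, -3.1]
grip_width: 0.0153
  Mz -0.01 z 0.2122
time_s: 25.68
ee_pos: [0.6134, -0.052, 0.2075]
eef_rot: [3.132, 0.027, 3.057]
force: [0.2, -0.4, -1.4]
grip_width: 0.0152
tcp [613.4 -52.  207.5] bar [612.5  -51.09] 245 tilt down [0.0226 0.0074] nose [615.89 -49.98] need [-0.09 -0.32] F [ 0.2 -0.4 -1.4] t 25.6833
top (array([614.51, -50.44]), 4151)
mid (array([615.12, -51.13]), 2552)
low (array([616.1 , -51.49]), 2265)
```

```bash
t(){ python3 g.py 0 7; }
python3 -m creep '{"translation":[[0,0,-1],[0,0,-2]],"yaw":[0,0],"gripper":[255,255]}' && t && python3 -m creep '{"translation":[[0,-0.1,-1],[0,-0.2,-2]],"yaw":[0,0],"gripper":[255,255]}' && t && python3 -m creep '{"translation":[[0,0,-1],[0,0,-2]],"yaw":[0,0],"gripper":[255,255]}' && t && python3 -m creep '{"translation":[[0,0,-1],[0,0,-2]],"yaw":[0,0],"gripper":[255,255]}' && t
```

```text
time_s: 26.05
ee_pos: [0.6134, -0.052, 0.2055]
eef_rot: [3.132, 0.027, 3.057]
force: [0.0, 0.3, -2.7]
grip_width: 0.0157
  Mz -0.04 z 0.2055
time_s: 26.22
ee_pos: [0.6134, -0.0522, 0.2034]
eef_rot: [3.132, 0.027, 3.057]
force: [0.0, 0.1, -2.8]
grip_width: 0.0159
  Mz -0.00 z 0.2034
time_s: 26.38
ee_pos: [0.6134, -0.0522, 0.2013]
eef_rot: [3.132, 0.027, 3.057]
force: [0.7, -0.4, -2.0]
grip_width: 0.0156
  Mz -0.02 z 0.2013
time_s: 26.55
ee_pos: [0.6134, -0.0522, 0.1991]
eef_rot: [3.132, 0.027, 3.057]
force: [-0.0, 1.6, -1.8]
grip_width: 0.0158
  Mz 0.01 z 0.1991
```

Nose is in the socket. Continuing to the seat, expected near 0.1945.

```bash
t(){ python3 g.py 0 9; }
python3 -m creep '{"translation":[[0,0,-1],[0,0,-2]],"yaw":[0,0],"gripper":[255,255]}' && t && python3 -m creep '{"translation":[[0,0,-0.8],[0,0,-1.6]],"yaw":[0,0],"gripper":[255,255]}' && t && python3 -m creep '{"translation":[[0,0,-0.6],[0,0,-1.2]],"yaw":[0,0],"gripper":[255,255]}' && t && python3 -m creep '{"translation":[[0,0,-0.5],[0,0,-1]],"yaw":[0,0],"gripper":[255,255]}' && t
```

```text
time_s: 26.72
ee_pos: [0.6134, -0.0522, 0.197]
eef_rot: [3.132, 0.027, 3.057]
force: [-0.3, -0.4, -1.8]
grip_width: 0.016
  Mz 0.02 z 0.1970
time_s: 26.88
ee_pos: [0.6134, -0.0522, 0.1953]
eef_rot: [3.132, 0.027, 3.057]
force: [0.1, 0.6, -2.6]
grip_width: 0.0153
  Mz 0.01 z 0.1953
time_s: 27.05
ee_pos: [0.6136, -0.0522, 0.1948]
eef_rot: [3.132, 0.028, 3.057]
force: [-2.2, 0.0, 7.5]
grip_width: 0.0156
  Mz 0.02 z 0.1948
time_s: 27.22
ee_pos: [0.6137, -0.0522, 0.1947]
eef_rot: [3.132, 0.029, 3.057]
force: [-2.9, 0.0, 11.5]
grip_width: 0.0159
  Mz 0.07 z 0.1947
```

```bash
python3 -m creep '{"translation":[[0,0,0],[0,0,0],[0,0,0],[0,0,0],[0,0,0]],"yaw":[0,0,0,0,0],"gripper":[120,120,120,120,120]}'; python3 -m creep '{"translation":[[0,0,0],[0,0,0],[0,0,0],[0,0,0],[0,0,0]],"yaw":[0,0,0,0,0],"gripper":[100,100,100,100,100]}'
```

```text
time_s: 27.63
ee_pos: [0.6137, -0.0522, 0.1946]
eef_rot: [3.132, 0.028, 3.057]
force: [-0.2, -0.7, -0.3]
grip_width: 0.0456
time_s: 28.05
ee_pos: [0.6137, -0.0522, 0.1945]
eef_rot: [3.132, 0.028, 3.057]
force: [-0.3, 0.3, 0.1]
grip_width: 0.0575
```

Released. Retreating straight up, then a check.

```bash
python3 -m creep '{"translation":[[0,0,6],[0,0,20],[0,0,45],[0,0,75],[0,0,105]],"yaw":[0,0,0,0,0],"gripper":[100,100,100,100,100]}'; python3 -m creep '{"translation":[[-20,20,20],[-45,45,25],[-70,70,25],[-95,95,25],[-120,120,25]],"yaw":[0,0,0,0,0],"gripper":[100,100,100,100,100]}'; python3 -m creep '{"translation":[[-25,25,0],[-50,50,0],[-75,75,0],[-100,100,0],[-100,100,0]],"yaw":[0,0,0,0,0],"gripper":[100,100,100,100,100]}'
python3 - <<'E'
from m import *
c=cam('scene','s7');t=cam('top','t7')
for n,k in(('scene',c),('top',t)):
    W=world(k);z=W[...,2];print(n)
    for nm,a,b in(('top',.125,.16),('mid',.077,.112),('low',.03,.064)): print(nm,fit(W,a,b,.053,c=(.615,-.05),rad=.08))
    m=np.hypot(W[...,0]-.615,W[...,1]+.05)<.06
    r=m&(z>.15)&(z<.172);print('rim z',np.median(z[r]),'grip top z',np.nanpercentile(z[m&(z>.19)],[50,90,98]),(W[m&(z>.205)].mean(0)*1e3).round(1))
    print('low rim spread',[np.median(z[r&(W[...,0]>.64)]),np.median(z[r&(W[...,0]<.59)]),np.median(z[r&(W[...,1]>-.02)])])
a=cv2.imread('pics/s7.png')[140:300,240:400];b=cv2.imread('pics/t7.png')[150:310,280:440]
cv2.imwrite('pics/f7.png',np.hstack([cv2.resize(i,(400,400),interpolation=cv2.INTER_CUBIC) for i in(a,b)]))
E
```

```text
time_s: 28.47
ee_pos: [0.6134, -0.0522, 0.3011]
eef_rot: [3.132, 0.028, 3.057]
force: [-0.3, -0.5, 0.8]
grip_width: 0.0571
time_s: 28.88
ee_pos: [0.492, 0.0687, 0.3267]
eef_rot: [3.132, 0.029, 3.057]
force: [0.2, 1.3, 0.3]
grip_width: 0.0574
time_s: 29.3
ee_pos: [0.389, 0.1715, 0.3278]
eef_rot: [3.131, 0.03, 3.06]
force: [-0.0, -0.5, 0.8]
grip_width: 0.0573
scene
top (array([614.55, -50.47]), 1086)
mid (array([615.18, -51.1 ]), 638)
low (array([616.13, -51.55]), 561)
rim z 0.16457994202436735 grip top z [0.20830904 0.21776299 0.21890576] [613.4 -45.6 213.8]
low rim spread [np.float64(0.16503862249380954), np.float64(0.1646632808326499), np.float64(0.16371423393550227)]
top
top (array([614.71, -51.71]), 1235)
mid (array([615.3 , -52.28]), 176)
low (array([616.25, -52.52]), 131)
rim z 0.1643385119114893 grip top z [0.21619299 0.21843268 0.21947391] [614.5 -51.1 215.7]
low rim spread [np.float64(0.16424862422677844), np.float64(0.16431522192367287), np.float64(0.1645568394941738)]
```

View pics/f7.png

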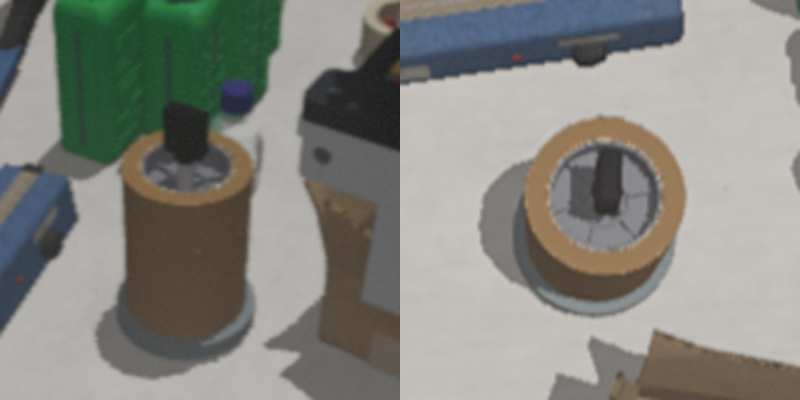

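The final picture shows the three rolls flat and stacked on the stand, with the spindle grip upright through them at about (185,130) in the left half. The gripper is clear. Rim heights are level and the grip top is at z≈0.218, the home height.

```bash
python3 -c "
from station import ctrl
print(ctrl.hand_in(), ctrl.get_obs()['time_s'])"
```

```text
the job is handed in; nothing more can be done
the job is handed in; nothing more can be done
```

I threaded the spindle through all three rolls, locked its foot under the lowest core, and set the three rolls on the stand with the foot home in the socket. The job was handed in at about 29 s on the robot's clock (limit 64 s).

**Cores:** The lugs dropped through at yaw angles of about 1.58, 2.2 and 4.1 rad. Contact force on the cores stayed under about 10 N. I then turned the foot back 1.05 rad under the lowest core. The lift added about 4.7 N of load, which fits three rolls.

**Last checks:**
- **Seating:** The foot seated firmly at the same tool height as when I first gripped the spindle (0.1947 against 0.1948 m). The grip top is at about 0.218 m, which is the home height.
- **Rolls:** They lie level to about 1 mm. The measured rim height is 0.1645 m, or about 0.166 m once I allow for the camera's roughly 1.3 mm bias. Each roll is within about 2 mm of the stand's axis.
- **Clearance:** The gripper was clear of everything at hand-in. I saw no contact with the rolls, bottle, caps or carton.

**What disagreed:**
- **Middle core:** The first full turn over it found nothing, because the foot was about 2 mm off that roll's axis. I measured the offset, shifted, and it then dropped in.
- **Tool tilt:** The tool picked up a tilt of about 0.03 rad during the search. I allowed for it sideways.
- **Camera difference:** The scene and top cameras differ by about 1.2 mm in y.

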